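Advance the vial racks one place round the reader's queue tray

TASK

Move the queue of vial racks on by one place, one rack at a time, sliding each on the tray's deck by its grip tab. First slide the rack in the rear lane to the left into the read station until the spring catch snaps out behind its right-hand end and holds it against the sprung plunger; then slide the rack at the front right straight back into the waiting place it left, flush against the rear wall; then slide the front left rack to the right into the freed place, up against the right-hand wall. The vials must not be jolted: do not lift or tip the racks, feel for each stop and never press a rack against the tray's walls or stops with more than about 15 N. Leave the things lying round the tray where they are.

Things in the scene. Friction and masses are not known exactly. Their poses are not given: they have to be found in the camera images.
- queue_tray: Grey U-shaped queue tray fixed on the bench, 134 mm deep, 320 mm wide. Origin on the bench (z = 0) under the middle rail's line; x to its rear, y along its lane to the left, z up; smooth deck at z = 14 mm. Faces (mm, this frame): rear wall x = 34, 25 over the deck; right wall y = -119, 17 high; front fence x = -41, 11 high. Right of the middle rail nothing stands between rear and front row.
- channel_mouth (a point): Where the read station's channel begins, on the deck, midway between rear wall (x +16 mm from here) and middle rail (x -16 mm): 32 mm wide for a 30 mm rack. The rail, 4 mm thick, 15 mm high, runs from here 150 mm to the left; its first 14 mm flare out 4 mm to the front as a lead-in. Axes as the tray's.
- station_middle (a point): Deck point, centre of a caught rack at the read station's mid setting. Its catch, black end stop and white reader head (60 mm over the deck) are one unit, clamped up to 16 mm left or right of that, not measured: feel for it. A sprung plunger in the stop meets the rack's left end: 2 N plus 1 N per mm. The catch snaps at 4 to 5 mm of plunger travel, solid stop at 9 mm. Axes as the tray's.
- waiting_place (a point): Point on the deck, rear right of the tray, where the origin of a rack in the waiting place comes to lie when flush with the rear wall (2 mm short of the right wall). Axes as the tray's.
- front_right_place (a point): Point on the deck, front right of the tray, where the origin of a rack comes to lie when it stands against the right-hand wall in the front row, 3 mm behind the fence. Axes as the tray's.
- rack_lane: White rack of amber vials, 30 (x) by 100 (y) mm, body 26 high, caps to 40, 0.18 to 0.35 kg. Mid grip tab: 18 along x, 12 along y, up to 74 over the underside; pinch it from above, jaws closing along y. Origin: centre of underside, below the tab; axes start parallel to the tray's. Left (+y) end has round corners, right end square. Starts at the rear right; goes into the read station.
- rack_right: White rack of amber vials, 30 (x) by 100 (y) mm, body 26 high, caps to 40, 0.18 to 0.35 kg. Mid grip tab: 18 along x, 12 along y, up to 74 over the underside; pinch it from above, jaws closing along y. Origin: centre of underside, below the tab; axes start parallel to the tray's. Left (+y) end has round corners, right end square. Starts at the front right; goes to the waiting place.
- rack_left: White rack of amber vials, 30 (x) by 100 (y) mm, body 26 high, caps to 40, 0.18 to 0.35 kg. Mid grip tab: 18 along x, 12 along y, up to 74 over the underside; pinch it from above, jaws closing along y. Origin: centre of underside, below the tab; axes start parallel to the tray's. Left (+y) end has round corners, right end square. Starts at the front left; goes to the front right.
- catch (a joint): Steel pawl, its last 20 mm standing out of the rear wall, 6 to 16 mm over the deck where the read station begins. Angle, rad: 0 = sprung out (tip 5.5 mm out of the wall), 0.14 = pushed flush. Yields with 1 to 3 N to a rack moving left and snaps out behind its right end once it has gone far enough; the rack then cannot go back right.
- tally_counter: White and metal hand tally counter, 71 by 55 by 24 mm, on the bench to the left of the tray; leave alone. Origin: centre of the underside.
- tweezers: Steel tweezers, 126 mm long, lying to the left of the tray; leave alone. Origin: centre of the underside.
- blue_pen: White and blue ball pen, 148 mm long, lying to the right of the tray; leave alone. Origin: centre of the underside.
- petri_b: Small petri dish, 58 mm across, 15 mm high, to the right of the tray; leave alone. Origin: centre of the underside.

How it is judged:
By the outcome, as a careful person would: the job done as asked, in the order asked, and still so for the second after the job is handed in, with the robot touching nothing.
It also fails if it takes over 66 s, if anything falls off the work surface, if the arm or the gripper's body presses on something with over 40 N, if the wrist force passes 120 N, or if a joint passes its speed limit or range.

ROBOT

A 6-joint arm with a two-finger parallel gripper is mounted at the origin on a cart in front of the work surface, level with it; the furniture and walls round the work are solid. World frame = base frame: x ahead of the robot, y to its left, z up, the work surface at z = 0. Lengths are in m, angles in rad, forces in N, time in s.
With the tool pointing down it reaches from about 0.35 to 0.975 m from the base axis. Payload 4.9 kg.
Tool frame: the origin (TCP) lies at the very end of the fingers, on their centre line; the grasp point (between the pads) lies 19 mm behind it; z points along the fingers, y is the line along which they close (so a half turn about z gives the same grasp; the last joint's range is limited). The gripper opens to 85 mm and grips with 20 to 120 N. Pads are 22 mm wide; open, the fingers measure 114 mm over their backs; the gripper's body (76 mm by 85 mm) begins 54 mm behind the grasp point. The pads swing forward as they close: fully open they stand 13 mm farther back than shut.
Start: joints at [-1.329, 0.053, 1.613, -0, 1.476, -0.119], TCP at [0.221, -0.585, 0.231] pointing down, gripper open.
Joint ranges: [-3.01, 3.01], [-1.01, 2.22], [0.06, 2.58], [-1.02, 4.17], [0.09, 2.62], [-3.14, 3.14]. Speed limits (rad/s): [2.57, 2.57, 3.14, 3.14, 3.14, 3.14].

INTERFACE

Orientations are given as a rotation vector (axis times angle).
In Python, from station import ctrl, imaging gives the robot as it stands.
- The arm moves only by the tool play_rows, never from a script. Its argument "series" is a list of rows, each a list of 3 entries, a list of its own where there are three numbers: the opening, from 0 (shut) to 1 (fully open), then the shift along the tool's x, y, z each as a share of 0.05 m, from -1 to 1, then the turn, a rotation vector about the tool's x, y, z each as a share of 8 degrees, from -1 to 1. In form: [[grip, [dx, dy, dz], [ax, ay, az]], ...]. A call has 1 to 8 rows; each row shifts and turns the commanded pose from where the row before left it, along the tool's axes as they then stand; what a row does not reach is not made up. A row lasts 1/8 s, in which the tool goes at most 62.5 mm and 10.7 degrees, less where a joint would pass 70% of its speed; a pose out of reach is approached as far as the arm can. A call with a number of a shift or a turn outside -1 to 1 is refused whole. A call with a gripper value outside its range is refused whole. The fingers move at their own pace and stop on an object; "force" is the grip in N (left out, the last holds). Time passes only in rows, so rows that do not move let the fingers close. It gives the time, the measured TCP pose, the force, the opening and the grip force at its end, in the units of the state.
- ctrl.get_obs(): the state, without advancing time (a new reading comes with each control period).
- imaging.get_image(name): name is "side" or "top"; returns a dict with "color" (480x640x3 uint8, blue, green, red), "fx", "fy", "cx", "cy" (pixels), "extrinsics" (4x4, takes a point from world to camera coordinates). Camera axes: x right, y down, z forward; pixel columns grow to the right and rows downward; lengths in m; the calibration is good to about 2 mm. A picture is of the moment at which its call begins. There is no depth.
- ctrl.finish_job(): hands the job in; it is judged then, once.
The state is a dict: "t": time; "q": joint angles; "dq": joint speeds; "effort": joint torques, N m; "tool_pos": TCP position; "tool_rot": TCP orientation; "contact_force": force on the tool from outside, world axes, zero at the start; "wrist_torque": the same for the moment, N m; "opening": finger opening in m; "grip_force": force on a finger pad.
Only numpy, scipy, OpenCV 4.12 (cv2) and the standard library are available. Lean on these libraries where they do the work, as an engineer would, in place of code of your own. Each camera call takes 0.05 s, during which the arm holds its last target. There are 200 camera calls.

## Working session

There is one attempt and no reset: what is moved stays moved. The work goes in short steps, Python scripts to look and compute and a tool call to move; the robot and the scene stay as the last step left them, time stands still between calls to the robot, and variables do not carry over. Pictures are saved under pics/ and viewed, at most 10 in all, crops included, and the job is handed in when it is done.

Besides the shell and the picture viewer there is one more tool, called as name([rows], argument=value, ...), one row to a line, values as JSON. play_rows: Moves the arm, as the interface text tells. Shift numbers are shares of 0.05 m and turn numbers shares of 8 degrees, none past 1 either way. Its arguments: {"type":"object","properties":{"series":{"type":"array"},"force":{"type":"number"}},"required":["series"]}

```bash
mkdir -p pics
cat > h.py <<'E'
import numpy as np, cv2
from station import ctrl, imaging
def grab(n,f):
    d=imaging.get_image(n); cv2.imwrite('pics/'+f,d['color']); 
    np.savez('pics/'+f+'.npz',K=[d['fx'],d['fy'],d['cx'],d['cy']],E=d['extrinsics']); return d
def load(f):
    z=np.load('pics/'+f+'.npz'); return z['K'],z['E']
def back(f,u,v,z):
    K,E=load(f);R=E[:3,:3];c=-R.T@E[:3,3]
    r=R.T@np.array([(u-K[2])/K[0],(v-K[3])/K[1],1]); return c+r*(z-c[2])/r[2]
def proj(f,P):
    K,E=load(f);p=E[:3,:3]@np.asarray(P)+E[:3,3];return K[0]*p[0]/p[2]+K[2],K[1]*p[1]/p[2]+K[3]
E
python3 - <<'E'
from h import *
for n in('top','side'):
    grab(n,n+'0.png');K,E=load(n+'0.png');print(K,-E[:3,:3].T@E[:3,3],E[:3,:3].round(2))
o=ctrl.get_obs();print(o)
E
```

```text
[489.36682778 489.36682778 326.08377355 239.28254555] [0.49070922 0.00287854 1.07497145] [[ 0.   -1.    0.02]
 [-1.   -0.   -0.08]
 [ 0.08 -0.02 -1.  ]]
[579.07819164 579.07819164 326.7928866  241.33312618] [0.46649038 0.98104632 0.61655278] [[-1.   -0.1  -0.01]
 [-0.04  0.48 -0.87]
 [ 0.09 -0.87 -0.48]]
{'t': 0.1, 'q': array([-1.32898500e+00,  5.33003484e-02,  1.61415126e+00,  5.41672964e-06,
        1.47595840e+00, -1.19008916e-01]), 'dq': array([-0.0002097 , -0.00248172, -0.00203794, -0.00191056,  0.00114443,
       -0.00021525]), 'effort': array([ 6.10721713e-05, -3.94901133e+01, -3.71364319e+01, -1.06621492e-04,
        3.87253094e-03,  2.59578918e-06]), 'tool_pos': array([ 0.2205152 , -0.58421878,  0.23018329]), 'tool_rot': array([-3.08882052e+00, -5.63379218e-01,  1.66621572e-04]), 'contact_force': array([ 0.21831698, -0.10951614,  0.24827505]), 'wrist_torque': array([0.06980755, 0.00888036, 0.0617718 ]), 'grip_force': 0.0, 'opening': 0.08537063189688994}
```

View pics/top0.png

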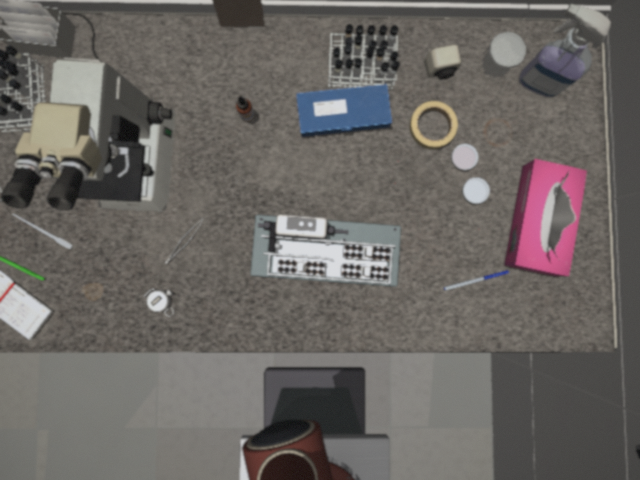

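View pics/side0.png

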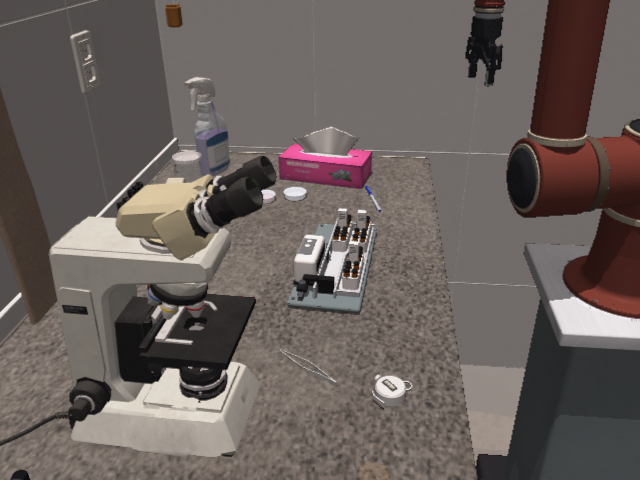

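The top picture shows the tray at about (252–400, 217–286), with racks at the rear right (367, 250), front right (365, 271) and front left (302, 267). I'll enlarge both views.

Run:
```python
from h import *
a=cv2.imread('pics/top0.png')[208:296,244:410];a=cv2.resize(a,None,fx=4.8,fy=4.8,interpolation=cv2.INTER_CUBIC)
b=cv2.imread('pics/side0.png')[200:315,285:385];b=cv2.resize(b,None,fx=5,fy=5,interpolation=cv2.INTER_CUBIC)
cv2.imwrite('pics/topc.png',a);cv2.imwrite('pics/sidec.png',b);print(a.shape,b.shape)
```

```text
(422, 797, 3) (575, 500, 3)
```

View pics/topc.png

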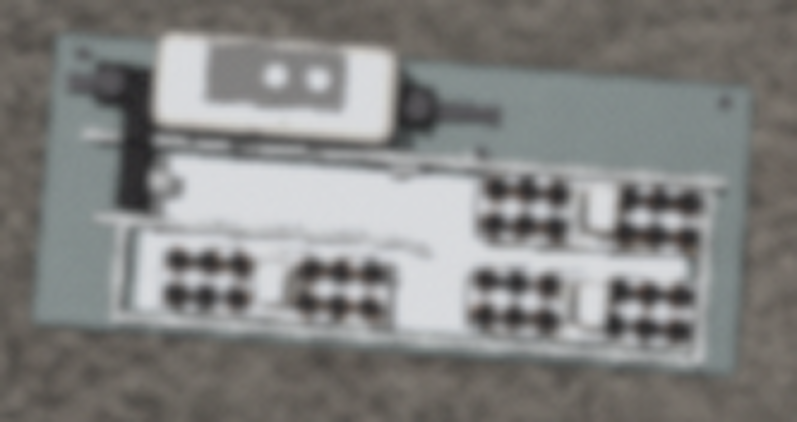

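View pics/sidec.png

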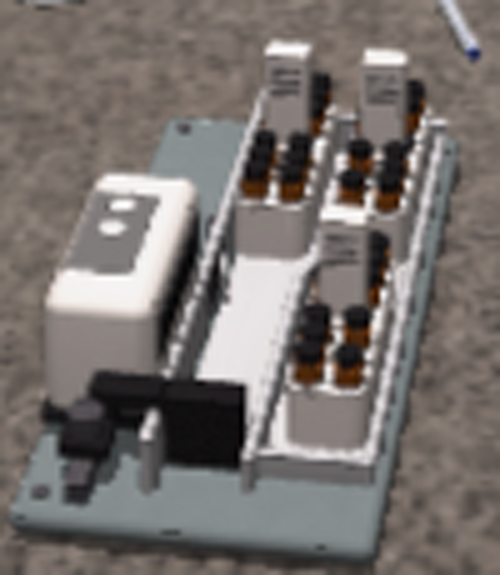

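The crops show these tab tops, in top-crop pixels: lane rack about (600, 210), front right about (591, 303), front left about (271, 283). In the side crop they are about (289, 48), (385, 57) and (343, 213). The plate corners in the top crop are (58, 35), (750, 88), (733, 373) and (35, 323). The stop unit sits at the left end, around (140, 140).

Run:
```python
from h import *
from scipy.optimize import least_squares
T=lambda u,v:((u+.5)/4.8+243.5,(v+.5)/4.8+207.5)
S=lambda u,v:((u+.5)/5+284.5,(v+.5)/5+199.5)
c=[back('top0.png',*T(*p),.006) for p in((58,35),(750,88),(733,373),(35,323))]
for p in c: print('corner',p.round(4))
print('sizes',[np.linalg.norm(c[i]-c[(i+1)%4]).round(4) for i in range(4)])
d=c[0]-c[1];e=c[3]-c[2];print('yaw',np.degrees(np.arctan2(-d[0],d[1])),np.degrees(np.arctan2(-e[0],e[1])))
# tabs: two view triangulation, z free
for n,t,s in(('lane',(600,210),(289,48)),('right',(591,303),(385,57)),('left',(271,283),(343,213))):
    t,s=T(*t),S(*s)
    f=lambda P:np.r_[np.subtract(proj('top0.png',P),t),np.subtract(proj('side0.png',P),s)]
    r=least_squares(f,[.5,0,.08]);print(n,r.x.round(4),r.fun.round(1),'z=.088:',back('top0.png',*t,.088).round(4),back('side0.png',*s,.088).round(4))
for n,a,b,z in(('rear',(85,138),(725,190),.039),('fence',(118,313),(700,352),.025),('rwall',(712,185),(697,358),.031)):
    print(n,back('top0.png',*T(*a),z).round(4),back('top0.png',*T(*b),z).round(4))
```

```text
corner [0.6256 0.1323 0.006 ]
corner [ 0.6029 -0.1848  0.006 ]
corner [ 0.4725 -0.1759  0.006 ]
corner [0.4944 0.1409 0.006 ]
sizes [np.float64(0.3179), np.float64(0.1306), np.float64(0.3175), np.float64(0.1315)]
yaw -4.099922582549893 -3.9434136744096304
lane [ 0.543  -0.1062  0.0896] [-0.  -0.4  0.4  0. ] z=.088: [ 0.5422 -0.1064  0.088 ] [ 0.544  -0.1096  0.088 ]
right [ 0.5033 -0.1024  0.0889] [-0.  -0.1  0.1  0. ] z=.088: [ 0.5031 -0.1025  0.088 ] [ 0.5036 -0.1043  0.088 ]
left [0.5122 0.032  0.0888] [-0.  -0.6  0.5  0. ] z=.088: [0.5111 0.0319 0.088 ] [0.5133 0.0305 0.088 ]
rear [0.5757 0.1158 0.039 ] [ 0.5539 -0.1675  0.039 ]
fence [0.4988 0.1017 0.025 ] [ 0.4822 -0.158   0.025 ]
rwall [ 0.5566 -0.163   0.031 ] [ 0.4796 -0.1557  0.031 ]
```

Fit in the tray frame: yaw is about -4.1° and the origin is near (0.530, -0.041). The tabs agree with the given places to within 2–4 mm, and their heights check at 0.089 against 0.088. I'll start moving by turning the tool and descending.

play_rows([
  [1,[0,0,0.4],[0,0,0.77]],
  [1,[0,0,0.4],[0,0,0.77]],
  [1,[0,0,0.4],[0,0,0.77]],
  [1,[0,0,0.4],[0,0,0.77]],
], force=40)

```text
t: 0.6
tool_pos: [0.2205, -0.5843, 0.15]
tool_rot: [-3.138, 0.114, 0.0]
contact_force: [0.2, 0.2, -0.6]
opening: 0.0851
grip_force: 0.0
```

```bash
cat >> h.py <<'E'
from scipy.spatial.transform import Rotation as Ro
YAW=np.radians(-4.05)
def delta(P):
    o=ctrl.get_obs();R=Ro.from_rotvec(o['tool_rot']).as_matrix()
    print('t',o['t'],'pos',o['tool_pos'].round(4),'yaw',np.degrees(np.arctan2(R[1,0],R[0,0])).round(2),'z',R[:,2].round(4),'shares',(R.T@(np.asarray(P)-o['tool_pos'])/.05).round(3),'tilt-fix(shares)',(np.degrees(Ro.from_matrix(R.T@Ro.from_euler('z',YAW).as_matrix()@np.diag([1,-1,-1.])).as_rotvec())/8).round(3))
E
python3 -c "
from h import *
delta([.543,-.1065,.125])"
```

```text
t 0.6 pos [ 0.2205 -0.5843  0.15  ] yaw -4.17 z [-3.0e-04  1.1e-03 -1.0e+00] shares [ 5.738 -9.999  0.508] tilt-fix(shares) [-0.008  0.003 -0.015]
```

play_rows([
  [1,[0.478,-0.83,0],[0,0,0]],
  [1,[0.478,-0.83,0],[0,0,0]],
  [1,[0.478,-0.83,0],[0,0,0]],
  [1,[0.478,-0.83,0],[0,0,0]],
  [1,[0.478,-0.83,0],[0,0,0]],
  [1,[0.478,-0.83,0],[0,0,0]],
  [1,[0.478,-0.83,0],[0,0,0]],
  [1,[0.478,-0.83,0],[0,0,0]],
])

```text
t: 1.6
tool_pos: [0.4348, -0.2652, 0.1509]
tool_rot: [-3.139, 0.109, 0.0]
contact_force: [0.1, -0.5, 0.6]
opening: 0.0854
grip_force: 0.0
```

play_rows([
  [1,[0.478,-0.83,0],[0,0,0]],
  [1,[0.478,-0.83,0],[0,0,0]],
  [1,[0.478,-0.83,0],[0,0,0]],
  [1,[0.478,-0.83,0],[0,0,0]],
  [1,[0,0,0],[0,0,0]],
  [1,[0,0,0],[0,0,0]],
])

```text
t: 2.35
tool_pos: [0.5408, -0.1078, 0.1507]
tool_rot: [3.14, -0.108, -0.002]
contact_force: [-0.6, -0.3, 0.5]
opening: 0.0859
grip_force: 0.0
```

Run:
```python
from h import *
delta([.543,-.1065,.062])
grab('side','side1.png');grab('top','top1.png')
a=cv2.imread('pics/side1.png')[160:310,280:400];b=cv2.imread('pics/top1.png')[200:300,320:420]
a=cv2.resize(a,(440,550),interpolation=cv2.INTER_CUBIC);b=cv2.resize(b,(350,350),interpolation=cv2.INTER_CUBIC)
c=np.zeros((550,790,3),np.uint8);c[:,:440]=a;c[:350,440:]=b;cv2.imwrite('pics/c1.png',c)
```

```text
t 2.35 pos [ 0.5408 -0.1078  0.1507] yaw -3.94 z [-0.0012 -0.     -1.    ] shares [ 0.045 -0.029  1.775] tilt-fix(shares) [0.001 0.008 0.013]
```

View pics/c1.png

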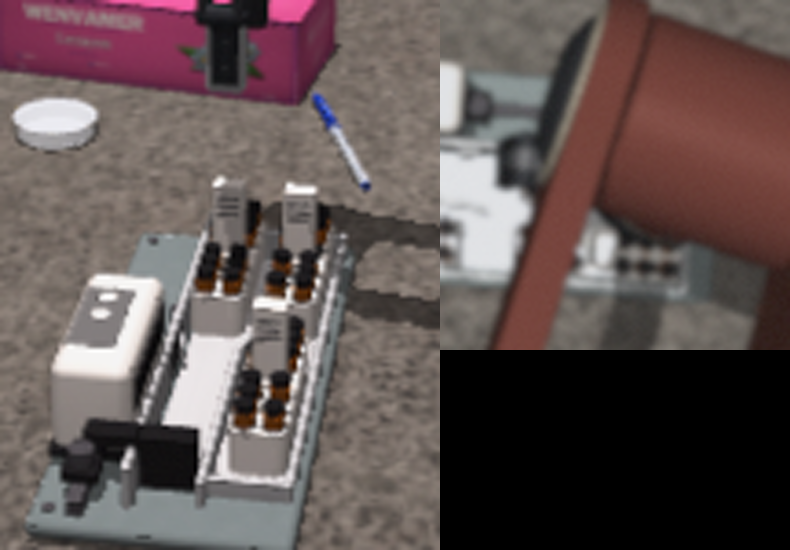

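The crop shows the pad at about (225, 70), directly over the lane rack's tab at (228, 185), and nothing else near the descent path. I'll descend and close softly.

play_rows([
  [0.5,[0.045,-0.03,0.45],[0,0,0]],
  [0.5,[0,0,0.45],[0,0,0]],
  [0.5,[0,0,0.45],[0,0,0]],
  [0.5,[0,0,0.41],[0,0,0]],
  [0.5,[0,0,0],[0,0,0]],
], force=25)

```text
t: 3.08
tool_pos: [0.5415, -0.1069, 0.0613]
tool_rot: [-3.138, 0.112, 0.006]
contact_force: [0.1, 0.5, 0.0]
opening: 0.0428
grip_force: 0.0
```

play_rows([
  [0,[0,0,0],[0,0,0]],
  [0,[0,0,0],[0,0,0]],
  [0,[0,0,0],[0,0,0]],
  [0,[0,0,0],[0,0,0]],
  [0,[0,0,0],[0,0,0]],
])

```text
t: 3.7
tool_pos: [0.5445, -0.107, 0.0648]
tool_rot: [3.138, -0.109, 0.003]
contact_force: [-0.2, -1.9, 5.4]
opening: 0.0114
grip_force: 28.7
```

Run:
```python
from h import *
delta([.543,-.1065,.062]);o=ctrl.get_obs();print(o['contact_force'],o['wrist_torque'])
```

```text
t 3.7 pos [ 0.5445 -0.107   0.0648] yaw -3.96 z [ 0.0021 -0.0013 -1.    ] shares [-0.031 -0.008  0.056] tilt-fix(shares) [ 0.008 -0.015  0.011]
[-0.18848052 -1.9116036   5.40070956] [-0.2123453   0.1408164  -0.03379342]
```

play_rows([
  [0,[0,0,-0.06],[0,0,0]],
  [0,[0.03,0,0],[0,0,0]],
  [0,[0.03,0,0],[0,0,0]],
  [0,[0,0,0],[0,0,0]],
  [0,[0,0,0],[0,0,0]],
])

```text
t: 4.32
tool_pos: [0.5459, -0.1064, 0.0657]
tool_rot: [-3.139, 0.109, 0.003]
contact_force: [-1.1, 0.8, -2.8]
opening: 0.0116
grip_force: 27.5
```

play_rows([
  [0,[0.03,0,0],[0,0,0]],
  [0,[0.03,0,0],[0,0,0]],
  [0,[0,0,0],[0,0,0]],
  [0,[0,0,0],[0,0,0]],
])

```text
t: 4.82
tool_pos: [0.5469, -0.1064, 0.0652]
tool_rot: [-3.139, 0.108, 0.012]
contact_force: [-8.2, 0.3, -0.2]
opening: 0.0116
grip_force: 28.0
```

Run:
```python
from h import *
delta([.543,-.1065,.062]);o=ctrl.get_obs();print(o['contact_force'],o['wrist_torque'])
```

```text
t 4.825 pos [ 0.5469 -0.1064  0.0652] yaw -3.96 z [-0.0073  0.0012 -1.    ] shares [-0.076  0.007  0.064] tilt-fix(shares) [-0.005  0.053  0.012]
[-8.21820059  0.33444999 -0.18456456] [ 0.10852757  1.62595121 -0.07420016]
```

play_rows([
  [0,[-0.09,0,0],[0,0,0]],
  [0,[0,-0.1,0],[0,0,0]],
  [0,[0,-0.1,0],[0,0,0]],
  [0,[0,-0.1,0],[0,0,0]],
  [0,[0,0,0],[0,0,0]],
  [0,[0,0,0],[0,0,0]],
])

```text
t: 5.58
tool_pos: [0.5462, -0.0915, 0.0663]
tool_rot: [3.14, -0.108, 0.0]
contact_force: [-0.2, -0.1, -2.1]
opening: 0.0113
grip_force: 27.6
```

```bash
cat >> h.py <<'E'
def st():
    o=ctrl.get_obs();R=Ro.from_rotvec(o['tool_rot']).as_matrix();p=o['tool_pos'];c,s=np.cos(YAW),np.sin(YAW)
    f=o['contact_force']
    L=lambda v:np.array([c*v[0]+s*v[1],-s*v[0]+c*v[1],v[2]])
    print('t',round(o['t'],2),'trayxyz(mm)',(1e3*L(p-[.530,-.0409,0])).round(1),'yaw',np.degrees(np.arctan2(R[1,0],R[0,0])).round(2),'Ftray',L(f).round(1),'M',o['wrist_torque'].round(2),'z',R[:2,2].round(4),'op',o['opening'].round(4))
E
python3 -c "
from h import *
st()"
```

```text
Traceback (most recent call last):
  File "h.py", line 22, in st
    print('t',round(o['t'],2),'trayxyz(mm)',(1e3*L(p-[.530,-.0409,0])).round(1),'yaw',np.degrees(np.arctan2(R[1,0],R[0,0])).round(2),'Ftray',L(f).round(1),'M',o['wrist_torque'].round(2),'z',R[:2,2].round(4),'op',o['opening'].round(4))
                                                                                                                                                                                                                    ^^^^^^^^^^^^^^^^^^
AttributeError: 'float' object has no attribute 'round'
```

play_rows([
  [0,[0,0,0.05],[0,0,0]],
  [0,[0,-0.03,0],[0,0,0]],
  [0,[0,0,0],[0,0,0]],
])

```text
t: 5.95
tool_pos: [0.5472, -0.0906, 0.0649]
tool_rot: [3.139, -0.109, 0.003]
contact_force: [-0.9, -1.6, 4.0]
opening: 0.0111
grip_force: 28.4
```

```bash
sed -i "s/o\['opening'\].round(4)/round(o['opening'],4)/" h.py
python3 -c "
from h import *
st()"
```

```text
t 5.95 trayxyz(mm) [ 20.6 -48.4  64.9] yaw -3.98 Ftray [-0.7 -1.7  4. ] M [-0.14  0.02 -0.06] z [ 0.0022 -0.001 ] op 0.0111
```

play_rows([
  [0,[-0.01,0,-0.02],[0,0,0]],
  [0,[0,-0.1,0],[0,0,0]],
  [0,[0,-0.1,0],[0,0,0]],
  [0,[0,-0.1,0],[0,0,0]],
  [0,[0,0,0],[0,0,0]],
])

```text
t: 6.58
tool_pos: [0.5467, -0.0743, 0.065]
tool_rot: [-3.139, 0.108, 0.0]
contact_force: [-0.9, 0.3, 4.0]
opening: 0.0115
grip_force: 28.5
```

```bash
python3 -c "
from h import *
st()"
```

```text
t 6.58 trayxyz(mm) [ 19.  -32.2  65. ] yaw -3.93 Ftray [-0.9  0.2  4. ] M [0.09 0.16 0.05] z [-0.0002  0.0008] op 0.0115
```

play_rows([
  [0,[0.01,-0.1,-0.01],[0,0,-0.01]],
  [0,[0,-0.1,0],[0,0,0]],
  [0,[0,-0.1,0],[0,0,0]],
  [0,[0,-0.1,0],[0,0,0]],
  [0,[0,0,0],[0,0,0]],
])

```text
t: 7.2
tool_pos: [0.5484, -0.0543, 0.065]
tool_rot: [-3.139, 0.106, 0.001]
contact_force: [-0.3, 1.3, 0.0]
opening: 0.0113
grip_force: 27.9
```

```bash
python3 -c "
from h import *
st()"
```

```text
t 7.2 trayxyz(mm) [ 19.3 -12.   65. ] yaw -3.87 Ftray [-0.4  1.2  0. ] M [ 0.24 -0.01 -0.01] z [-0.0004  0.0013] op 0.0113
```

play_rows([
  [0,[0.002,-0.1,0.01],[0,0,0.012]],
  [0,[0,-0.1,0],[0,0,0]],
  [0,[0,-0.1,0],[0,0,0]],
  [0,[0,-0.1,0],[0,0,0]],
  [0,[0,0,0],[0,0,0]],
])

```text
t: 7.82
tool_pos: [0.5502, -0.0344, 0.0649]
tool_rot: [-3.139, 0.109, -0.0]
contact_force: [-1.0, 1.9, 2.3]
opening: 0.0113
grip_force: 28.3
```

```bash
python3 -c "
from h import *
st()"
```

```text
t 7.83 trayxyz(mm) [19.7  7.9 64.9] yaw -3.96 Ftray [-1.2  1.9  2.3] M [ 0.2   0.13 -0.01] z [0.0002 0.001 ] op 0.0113
```

play_rows([
  [0,[0,-0.1,0],[0,0,0]],
  [0,[0,-0.1,0],[0,0,0]],
  [0,[0,-0.1,0],[0,0,0]],
  [0,[0,-0.1,0],[0,0,0]],
  [0,[0,0,0],[0,0,0]],
])

```text
t: 8.45
tool_pos: [0.5516, -0.0145, 0.0649]
tool_rot: [-3.139, 0.109, -0.0]
contact_force: [-1.3, 0.9, 5.0]
opening: 0.0116
grip_force: 28.5
```

```bash
python3 -c "
from h import *
st()"
```

```text
t 8.45 trayxyz(mm) [19.7 27.9 64.9] yaw -3.97 Ftray [-1.3  0.8  5. ] M [0.12 0.18 0.02] z [0.0003 0.0011] op 0.0116
```

play_rows([
  [0,[0,-0.1,-0.02],[0,0,0]],
  [0,[0,-0.1,0],[0,0,0]],
  [0,[0,-0.1,0],[0,0,0]],
  [0,[0,-0.06,0],[0,0,0]],
  [0,[0,0,0],[0,0,0]],
])

```text
t: 9.07
tool_pos: [0.5524, 0.0033, 0.0654]
tool_rot: [-3.139, 0.109, 0.001]
contact_force: [1.0, 0.6, -3.0]
opening: 0.0116
grip_force: 27.6
```

```bash
python3 -c "
from h import *
st()
T=lambda u,v:((u+.5)/4.8+243.5,(v+.5)/4.8+207.5)
c,s=np.cos(YAW),np.sin(YAW)
for n,p,z in(('stop face',(153,190),.03),('plunger tip',(180,185),.03),('catch tip',(405,170),.025),('raild',(430,252),.029)):
    q=back('top0.png',*T(*p),z)-[.53,-.0409,0];print(n,c*q[0]+s*q[1],-s*q[0]+c*q[1])"
```

```text
t 9.07 trayxyz(mm) [19.3 45.6 65.4] yaw -3.98 Ftray [ 1.   0.6 -3. ] M [ 0.13 -0.13 -0.09] z [-0.0007  0.0009] op 0.0116
stop face 0.014368604349324883 0.12856226272927626
plunger tip 0.01748374457992962 0.11679153596047837
catch tip 0.03200095020331436 0.017320433678376667
raild -0.003961121877262942 0.003632412442482058
```

play_rows([
  [0,[0.006,0,0.015],[0,0,0]],
  [0,[0,-0.08,0],[0,0,0]],
  [0,[0,-0.08,0],[0,0,0]],
  [0,[0,-0.08,0],[0,0,0]],
  [0,[0,-0.06,0],[0,0,0]],
  [0,[0,0,0],[0,0,0]],
])

```text
t: 9.82
tool_pos: [0.554, 0.0181, 0.065]
tool_rot: [-3.139, 0.109, 0.0]
contact_force: [-0.8, 0.5, -0.9]
opening: 0.0113
grip_force: 27.8
```

```bash
python3 -c "
from h import *
st()"
```

```text
t 9.82 trayxyz(mm) [19.7 60.6 65. ] yaw -3.96 Ftray [-0.8  0.4 -0.9] M [ 0.11  0.24 -0.08] z [-0.0002  0.0006] op 0.0113
```

play_rows([
  [0,[0,-0.04,0.005],[0,0,0]],
  [0,[0,-0.04,0],[0,0,0]],
  [0,[0,0,0],[0,0,0]],
  [0,[0,0,0],[0,0,0]],
])

```text
t: 10.32
tool_pos: [0.5545, 0.0218, 0.065]
tool_rot: [-3.139, 0.109, -0.001]
contact_force: [-1.5, 0.8, -0.0]
opening: 0.0113
grip_force: 28.0
```

play_rows([
  [0,[0,-0.04,0],[0,0,0]],
  [0,[0,-0.02,0],[0,0,0]],
  [0,[0,0,0],[0,0,0]],
  [0,[0,0,0],[0,0,0]],
])

```text
t: 10.82
tool_pos: [0.5547, 0.0246, 0.065]
tool_rot: [-3.14, 0.109, -0.0]
contact_force: [-1.2, -0.9, 1.4]
opening: 0.0114
grip_force: 28.1
```

```bash
python3 -c "
from h import *
st()"
```

```text
t 10.82 trayxyz(mm) [20.  67.1 65. ] yaw -3.99 Ftray [-1.1 -1.   1.4] M [-0.13  0.16 -0.05] z [0.0003 0.0001] op 0.0114
```

play_rows([
  [0,[0,-0.03,0],[0,0,0]],
  [0,[0,-0.01,0],[0,0,0]],
  [0,[0,0,0],[0,0,0]],
  [0,[0,0,0],[0,0,0]],
])

```text
t: 11.32
tool_pos: [0.5548, 0.0266, 0.0649]
tool_rot: [3.14, -0.109, 0.0]
contact_force: [-1.1, -1.2, 2.7]
opening: 0.0113
grip_force: 28.2
```

play_rows([
  [0,[0,-0.03,0],[0,0,0]],
  [0,[0,0,0],[0,0,0]],
  [0,[0,0,0],[0,0,0]],
])

```text
t: 11.7
tool_pos: [0.5549, 0.0279, 0.065]
tool_rot: [3.139, -0.109, 0.0]
contact_force: [-1.5, -2.3, 2.6]
opening: 0.0113
grip_force: 28.3
```

```bash
python3 -c "
from h import *
st()"
```

```text
t 11.7 trayxyz(mm) [20.  70.4 65. ] yaw -3.98 Ftray [-1.3 -2.4  2.6] M [-0.49  0.2  -0.07] z [ 0.0002 -0.0004] op 0.0113
```

play_rows([
  [0,[0,-0.03,0],[0,0,0]],
  [0,[0,0,0],[0,0,0]],
  [0,[0,0,0],[0,0,0]],
])

```text
t: 12.08
tool_pos: [0.555, 0.0292, 0.065]
tool_rot: [3.139, -0.109, 0.0]
contact_force: [-1.2, -5.0, 3.4]
opening: 0.0113
grip_force: 28.4
```

play_rows([
  [0,[0,-0.03,0],[0,0,0]],
  [0,[0,0,0],[0,0,0]],
  [0,[0,0,0],[0,0,0]],
])

```text
t: 12.45
tool_pos: [0.5551, 0.0306, 0.065]
tool_rot: [3.139, -0.109, 0.0]
contact_force: [-1.4, -5.4, 4.2]
opening: 0.0116
grip_force: 28.4
```

```bash
python3 -c "
from h import *
st()"
```

```text
t 12.45 trayxyz(mm) [20.  73.1 65. ] yaw -3.98 Ftray [-1.  -5.5  4.2] M [-0.95  0.29 -0.08] z [ 0.0003 -0.0011] op 0.0116
```

play_rows([
  [0,[0,-0.03,-0.005],[0,0,0]],
  [0,[0,0,0],[0,0,0]],
  [0,[0,0,0],[0,0,0]],
])

```text
t: 12.82
tool_pos: [0.5553, 0.0318, 0.0651]
tool_rot: [3.138, -0.109, 0.001]
contact_force: [-0.8, -6.1, 2.1]
opening: 0.0118
grip_force: 28.2
```

play_rows([
  [0,[0,-0.02,0],[0,0,0]],
  [0,[0,0,0],[0,0,0]],
  [0,[0,0,0],[0,0,0]],
])

```text
t: 13.2
tool_pos: [0.5554, 0.0326, 0.0651]
tool_rot: [3.137, -0.108, 0.001]
contact_force: [-0.6, -8.0, 3.3]
opening: 0.0119
grip_force: 28.3
```

```bash
python3 -c "
from h import *
st()"
```

```text
t 13.2 trayxyz(mm) [20.1 75.1 65.1] yaw -3.96 Ftray [-0.1 -8.   3.3] M [-1.25  0.12  0.06] z [ 0.0005 -0.0023] op 0.0119
```

play_rows([
  [0,[0,-0.012,0],[0,0,0]],
  [0,[0,0,0],[0,0,0]],
  [0,[0,0.04,0],[0,0,0]],
  [0,[0,0.04,0],[0,0,0]],
  [0,[0,0,0],[0,0,0]],
  [0,[0,0,0],[0,0,0]],
])

```text
t: 13.95
tool_pos: [0.5551, 0.0309, 0.065]
tool_rot: [-3.138, 0.109, -0.001]
contact_force: [1.3, 1.5, 0.3]
opening: 0.0117
grip_force: 27.9
```

```bash
python3 -c "
from h import *
st()"
```

```text
t 13.95 trayxyz(mm) [20.  73.4 65. ] yaw -3.97 Ftray [1.2 1.6 0.3] M [ 0.22 -0.32  0.  ] z [0.0007 0.0013] op 0.0117
```

play_rows([
  [0,[0,0.03,0],[0,0,0]],
  [0,[0,0,0],[0,0,0]],
  [0,[0,0,0],[0,0,0]],
])

```text
t: 14.32
tool_pos: [0.555, 0.0305, 0.0652]
tool_rot: [-3.136, 0.109, -0.001]
contact_force: [1.2, 6.0, 0.6]
opening: 0.0113
grip_force: 28.1
```

```bash
python3 -c "
from h import *
st()"
```

```text
t 14.32 trayxyz(mm) [19.9 72.9 65.2] yaw -3.98 Ftray [0.7 6.1 0.6] M [ 1.16 -0.26  0.1 ] z [0.0005 0.0036] op 0.0113
```

The rack holds against a 6 N pull to the right, so the catch has snapped. Next I relax, release and rise, then go to the front right rack.

play_rows([
  [0,[0,-0.045,0],[0,0,0]],
  [0,[0,0,0],[0,0,0]],
  [0.4,[0,0,0],[0,0,0]],
  [0.4,[0,0,0],[0,0,0]],
  [0.4,[0,0,0],[0,0,0]],
  [0.4,[0,0,-0.5],[0,0,0]],
  [0.4,[0,0,-0.7],[0,0,0]],
  [0.4,[0,0,0],[0,0,0]],
])

```text
t: 15.32
tool_pos: [0.5574, 0.0307, 0.1287]
tool_rot: [3.139, -0.109, 0.011]
contact_force: [1.0, 0.2, -0.5]
opening: 0.0339
grip_force: 0.0
```

```bash
python3 -c "
from h import *
st(); grab('side','side2.png')
a=cv2.imread('pics/side2.png')[150:310,270:400];cv2.imwrite('pics/c2.png',cv2.resize(a,(455,560),interpolation=cv2.INTER_CUBIC))
delta([.5035,-.1028,.12])"
```

```text
t 15.32 trayxyz(mm) [ 22.2  73.3 128.7] yaw -3.99 Ftray [ 0.9  0.3 -0.5] M [0.04 0.   0.02] z [ 0.0068 -0.0006] op 0.0339
t 15.375 pos [0.556  0.0308 0.1265] yaw -3.99 z [ 3.1e-03 -3.0e-04 -1.0e+00] shares [-0.862  2.738  0.128] tilt-fix(shares) [ 0.001 -0.022  0.007]
```

View pics/c2.png

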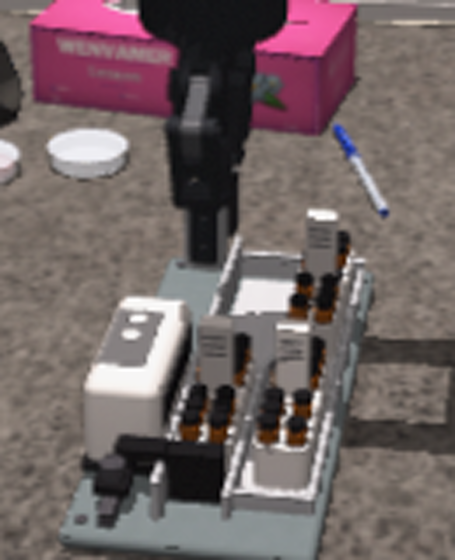

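The crop shows the lane rack caught in the station (tab at about (218, 350)), the rear right place free and the front racks untouched. Moving over rack_right.

play_rows([
  [0.5,[-0.144,0.456,0],[0,0,0]],
  [0.5,[-0.144,0.456,0],[0,0,0]],
  [0.5,[-0.144,0.456,0],[0,0,0]],
  [0.5,[-0.144,0.456,0],[0,0,0]],
  [0.5,[-0.144,0.456,0],[0,0,0]],
  [0.5,[-0.144,0.456,0],[0,0,0]],
  [0.5,[0,0,0],[0,0,0]],
  [0.5,[0,0,0],[0,0,0]],
])

```text
t: 16.38
tool_pos: [0.5019, -0.102, 0.124]
tool_rot: [-3.139, 0.109, 0.002]
contact_force: [0.8, -0.3, 0.3]
opening: 0.0427
grip_force: 0.0
```

```bash
python3 -c "
from h import *
delta([.5035,-.1028,.0655])"
```

```text
t 16.375 pos [ 0.5019 -0.102   0.124 ] yaw -3.99 z [-1.5e-03  9.0e-04 -1.0e+00] shares [0.034 0.015 1.17 ] tilt-fix(shares) [-0.006  0.011  0.007]
```

play_rows([
  [0.5,[0.03,0.015,0.4],[0,0,0]],
  [0.5,[0,0,0.4],[0,0,0]],
  [0.5,[0,0,0.37],[0,0,0]],
  [0.5,[0,0,0],[0,0,0]],
  [0,[0,0,0],[0,0,0]],
  [0,[0,0,0],[0,0,0]],
  [0,[0,0,0],[0,0,0]],
  [0,[0,0,0],[0,0,0]],
])

```text
t: 17.38
tool_pos: [0.5047, -0.1036, 0.0677]
tool_rot: [3.139, -0.109, 0.003]
contact_force: [0.9, 0.1, 3.9]
opening: 0.011
grip_force: 28.6
```

```bash
python3 -c "
from h import *
st()"
```

```text
t 17.38 trayxyz(mm) [-20.8 -64.4  67.7] yaw -3.99 Ftray [0.9 0.1 3.9] M [ 0.05 -0.04  0.02] z [ 0.002  -0.0006] op 0.011
```

play_rows([
  [0,[0,0.02,-0.015],[0,0,0]],
  [0,[0,0.02,0],[0,0,0]],
  [0,[0,0,0],[0,0,0]],
  [0,[0,0,0],[0,0,0]],
])

```text
t: 17.88
tool_pos: [0.5039, -0.1054, 0.0677]
tool_rot: [3.14, -0.109, 0.001]
contact_force: [-0.1, 0.7, 4.2]
opening: 0.011
grip_force: 28.7
```

```bash
python3 -c "
from h import *
st()"
```

```text
t 17.88 trayxyz(mm) [-21.5 -66.2  67.7] yaw -3.99 Ftray [-0.1  0.7  4.2] M [ 0.18 -0.   -0.01] z [ 0.0005 -0.0001] op 0.011
```

play_rows([
  [0,[0,0.02,0],[0,0,0]],
  [0,[0,0.02,0],[0,0,0]],
  [0,[0,0,0],[0,0,0]],
  [0,[0,0,0],[0,0,0]],
])

```text
t: 18.38
tool_pos: [0.5039, -0.1065, 0.0677]
tool_rot: [-3.138, 0.109, -0.001]
contact_force: [0.7, 4.2, 6.0]
opening: 0.0112
grip_force: 28.9
```

```bash
python3 -c "
from h import *
st()"
```

```text
t 18.38 trayxyz(mm) [-21.4 -67.3  67.7] yaw -3.99 Ftray [0.4 4.2 6. ] M [ 0.7  -0.08  0.04] z [0.0008 0.0019] op 0.0112
```

play_rows([
  [0,[0,-0.03,-0.02],[0,0,0]],
  [0,[0,-0.03,0],[0,0,0]],
  [0,[0,0,0],[0,0,0]],
  [0,[0.1,0,0],[0,0,0]],
  [0,[0.1,0,0],[0,0,0]],
  [0,[0,0,0],[0,0,0]],
])

```text
t: 19.12
tool_pos: [0.5138, -0.1049, 0.0678]
tool_rot: [-3.139, 0.109, 0.001]
contact_force: [0.3, 0.2, -2.7]
opening: 0.0115
grip_force: 27.7
```

```bash
python3 -c "
from h import *
st()"
```

```text
t 19.12 trayxyz(mm) [-11.7 -65.   67.8] yaw -3.98 Ftray [ 0.2  0.2 -2.7] M [0.01 0.   0.  ] z [-0.0008  0.0004] op 0.0115
```

play_rows([
  [0,[0,0,0.014],[0,0,0]],
  [0,[0.1,0,0],[0,0,0]],
  [0,[0.1,0,0],[0,0,0]],
  [0,[0.1,0,0],[0,0,0]],
  [0,[0.1,0,0],[0,0,0]],
  [0,[0,0,0],[0,0,0]],
])

```text
t: 19.88
tool_pos: [0.5343, -0.1066, 0.0677]
tool_rot: [3.14, -0.109, 0.001]
contact_force: [1.2, -0.6, 0.5]
opening: 0.0115
grip_force: 28.1
```

```bash
python3 -c "
from h import *
st()"
```

```text
t 19.88 trayxyz(mm) [  9.  -65.2  67.7] yaw -3.98 Ftray [ 1.2 -0.5  0.5] M [-0.09 -0.2   0.02] z [ 0.0009 -0.0002] op 0.0115
```

play_rows([
  [0,[0.06,0,0.004],[0,0,0]],
  [0,[0.06,0,0],[0,0,0]],
  [0,[0.04,0,0],[0,0,0]],
  [0,[0,0,0],[0,0,0]],
  [0,[0,0,0],[0,0,0]],
])

```text
t: 20.5
tool_pos: [0.5422, -0.1071, 0.0677]
tool_rot: [3.139, -0.109, 0.002]
contact_force: [0.4, -0.1, 2.0]
opening: 0.0115
grip_force: 28.3
```

```bash
python3 -c "
from h import *
st()"
```

```text
t 20.5 trayxyz(mm) [ 16.8 -65.2  67.7] yaw -3.99 Ftray [ 0.4 -0.1  2. ] M [-0.08 -0.22  0.03] z [ 0.0015 -0.0003] op 0.0115
```

play_rows([
  [0,[0.03,0,0],[0,0,0]],
  [0,[0.02,0,0],[0,0,0]],
  [0,[0,0,0],[0,0,0]],
  [0,[0,0,0],[0,0,0]],
])

```text
t: 21.0
tool_pos: [0.5443, -0.1072, 0.0677]
tool_rot: [3.14, -0.109, 0.001]
contact_force: [-1.3, 1.0, 5.2]
opening: 0.0111
grip_force: 28.7
```

```bash
python3 -c "
from h import *
st()"
```

```text
t 21.0 trayxyz(mm) [ 19.  -65.2  67.7] yaw -3.98 Ftray [-1.3  0.9  5.2] M [ 0.01  0.2  -0.02] z [ 0.0004 -0.0001] op 0.0111
```

play_rows([
  [0,[0.02,0,-0.007],[0,0,0]],
  [0,[0.02,0,0],[0,0,0]],
  [0,[0,0,0],[0,0,0]],
  [0,[0,0,0],[0,0,0]],
])

```text
t: 21.5
tool_pos: [0.5462, -0.1073, 0.0677]
tool_rot: [-3.14, 0.109, -0.0]
contact_force: [-0.9, -0.2, 3.7]
opening: 0.0116
grip_force: 28.6
```

```bash
python3 -c "
from h import *
st()"
```

```text
t 21.5 trayxyz(mm) [ 20.8 -65.1  67.7] yaw -3.99 Ftray [-0.9 -0.3  3.7] M [-0.07  0.22  0.06] z [0.0001 0.    ] op 0.0116
```

play_rows([
  [0,[0.02,0,0],[0,0,0]],
  [0,[0.02,0,0],[0,0,0]],
  [0,[0,0,0],[0,0,0]],
  [0,[0,0,0],[0,0,0]],
])

```text
t: 22.0
tool_pos: [0.5468, -0.1074, 0.0678]
tool_rot: [-3.139, 0.109, 0.006]
contact_force: [-7.2, 0.5, 8.8]
opening: 0.0113
grip_force: 29.2
```

```bash
python3 -c "
from h import *
st()"
```

```text
t 22.0 trayxyz(mm) [ 21.5 -65.1  67.8] yaw -3.97 Ftray [-7.2 -0.   8.8] M [0.03 1.19 0.01] z [-0.0039  0.0003] op 0.0113
```

play_rows([
  [0,[-0.03,0,-0.012],[0,0,0]],
  [0,[0,0,0],[0,0,0]],
  [0,[0,0,0],[0,0,0]],
])

```text
t: 22.38
tool_pos: [0.5464, -0.1072, 0.0677]
tool_rot: [-3.139, 0.109, 0.001]
contact_force: [-0.2, 0.1, -0.3]
opening: 0.0114
grip_force: 28.0
```

```bash
python3 -c "
from h import *
st()"
```

```text
t 22.38 trayxyz(mm) [ 21.  -65.   67.7] yaw -3.99 Ftray [-0.3  0.1 -0.3] M [-0.05  0.02 -0.02] z [-0.0006  0.0003] op 0.0114
```

play_rows([
  [0,[0.016,0,0],[0,0,0]],
  [0,[0,0,0],[0,0,0]],
  [0.5,[0,0,0],[0,0,0]],
  [0.5,[0,0,0],[0,0,0]],
  [0.5,[0,0,0],[0,0,0]],
  [0.5,[0,0,-0.5],[0,0,0]],
  [0.5,[0,0,-0.7],[0,0,0]],
  [0.5,[0,0,0],[0,0,0]],
])

```text
t: 23.38
tool_pos: [0.55, -0.1082, 0.1322]
tool_rot: [3.138, -0.109, 0.011]
contact_force: [-0.2, -0.2, 0.7]
opening: 0.0427
grip_force: 0.0
```

```bash
python3 -c "
from h import *
delta([.5123,.0315,.125])"
```

```text
t 23.375 pos [ 0.55   -0.1082  0.1322] yaw -3.98 z [ 0.0072 -0.0024 -1.    ] shares [-0.947 -2.736  0.133] tilt-fix(shares) [ 0.013 -0.053  0.008]
```

play_rows([
  [0.5,[-0.13,-0.456,0],[0,0,0]],
  [0.5,[-0.13,-0.456,0],[0,0,0]],
  [0.5,[-0.13,-0.456,0],[0,0,0]],
  [0.5,[-0.13,-0.456,0],[0,0,0]],
  [0.5,[-0.13,-0.456,0],[0,0,0]],
  [0.5,[-0.13,-0.456,0],[0,0,0]],
  [0.5,[0,0,0],[0,0,0]],
  [0.5,[0,0,0],[0,0,0]],
])

```text
t: 24.38
tool_pos: [0.5179, 0.0314, 0.1277]
tool_rot: [3.139, -0.109, -0.001]
contact_force: [-0.4, 0.1, -0.2]
opening: 0.0426
grip_force: 0.0
```

```bash
python3 -c "
from h import *
delta([.5123,.0315,.0665]);grab('side','side3.png')
a=cv2.imread('pics/side3.png')[150:310,270:400];cv2.imwrite('pics/c3.png',cv2.resize(a,(455,560),interpolation=cv2.INTER_CUBIC))"
```

```text
t 24.375 pos [0.5179 0.0314 0.1277] yaw -3.98 z [-8.e-04 -3.e-04 -1.e+00] shares [-0.11   0.005  1.224] tilt-fix(shares) [0.002 0.005 0.008]
```

View pics/c3.png

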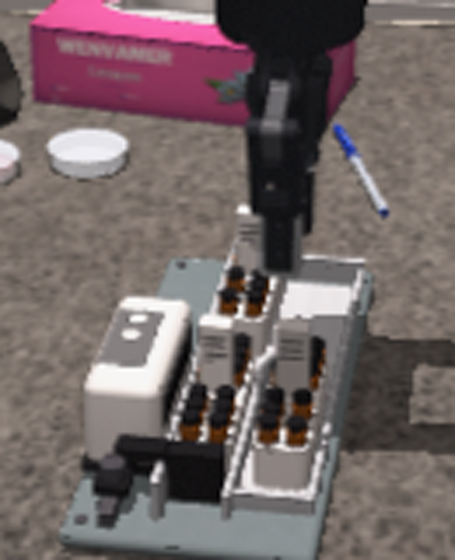

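The crop shows the lane rack still caught, rack_right at the rear wall (tab at about (250, 230)) and the gripper near rack_left's tab at (295, 345). Descending and gripping.

play_rows([
  [0.5,[-0.11,0.005,0],[0,0,0]],
  [0.5,[0,0,0.4],[0,0,0]],
  [0.5,[0,0,0.45],[0,0,0]],
  [0.5,[0,0,0.38],[0,0,0]],
  [0.5,[0,0,0],[0,0,0]],
  [0,[0,0,0],[0,0,0]],
  [0,[0,0,0],[0,0,0]],
  [0,[0,0,0],[0,0,0]],
])

```text
t: 25.42
tool_pos: [0.5135, 0.0318, 0.0681]
tool_rot: [3.139, -0.109, 0.004]
contact_force: [0.1, -0.2, 1.9]
opening: 0.0113
grip_force: 28.5
```

play_rows([
  [0,[0,0,0],[0,0,0]],
  [0,[0,0,0],[0,0,0]],
])

```text
t: 25.68
tool_pos: [0.5135, 0.0318, 0.0681]
tool_rot: [3.139, -0.109, 0.003]
contact_force: [-0.5, -0.7, 5.0]
opening: 0.0113
grip_force: 28.9
```

```bash
python3 -c "
from h import *
st()"
```

```text
t 25.68 trayxyz(mm) [-21.6  71.3  68.1] yaw -3.98 Ftray [-0.5 -0.8  5. ] M [-0.07  0.05  0.04] z [ 0.0022 -0.0003] op 0.0113
```

play_rows([
  [0,[0,0.1,-0.008],[0,0,0]],
  [0,[0,0.12,0],[0,0,0]],
  [0,[0,0.12,0],[0,0,0]],
  [0,[0,0.12,0],[0,0,0]],
  [0,[0,0.12,0],[0,0,0]],
  [0,[0,0.12,0],[0,0,0]],
  [0,[0,0,0],[0,0,0]],
])

```text
t: 26.55
tool_pos: [0.5107, -0.0037, 0.0681]
tool_rot: [3.139, -0.11, 0.002]
contact_force: [-0.0, -1.3, 5.9]
opening: 0.0113
grip_force: 29.0
```

```bash
python3 -c "
from h import *
st()"
```

```text
t 26.55 trayxyz(mm) [-21.8  35.7  68.1] yaw -4.01 Ftray [ 0.1 -1.3  5.9] M [-0.03  0.04  0.02] z [ 0.0014 -0.0006] op 0.0113
```

play_rows([
  [0,[0.002,0.12,-0.01],[0,0,0]],
  [0,[0,0.12,0],[0,0,0]],
  [0,[0,0.12,0],[0,0,0]],
  [0,[0,0.12,0],[0,0,0]],
  [0,[0,0.12,0],[0,0,0]],
  [0,[0,0.12,0],[0,0,0]],
  [0,[0,0,0],[0,0,0]],
])

```text
t: 27.42
tool_pos: [0.5079, -0.04, 0.0681]
tool_rot: [3.139, -0.11, 0.001]
contact_force: [-0.9, -0.8, 4.8]
opening: 0.0111
grip_force: 28.9
```

```bash
python3 -c "
from h import *
st()"
```

```text
t 27.43 trayxyz(mm) [-22.1  -0.6  68.1] yaw -4.01 Ftray [-0.8 -0.8  4.8] M [-0.06 -0.06 -0.01] z [ 0.0005 -0.001 ] op 0.0111
```

play_rows([
  [0,[0.006,0.12,-0.01],[0,0,0]],
  [0,[0,0.12,0],[0,0,0]],
  [0,[0,0.12,0],[0,0,0]],
  [0,[0,0.12,0],[0,0,0]],
  [0,[0,0.12,0],[0,0,0]],
  [0,[0,0.12,0],[0,0,0]],
  [0,[0,0.12,0],[0,0,0]],
  [0,[0,0,0],[0,0,0]],
])

```text
t: 28.42
tool_pos: [0.5049, -0.0816, 0.0681]
tool_rot: [3.139, -0.11, -0.001]
contact_force: [-1.2, -1.5, 1.2]
opening: 0.0113
grip_force: 28.5
```

```bash
python3 -c "
from h import *
st()"
```

```text
t 28.43 trayxyz(mm) [-22.2 -42.4  68.1] yaw -4.02 Ftray [-1.1 -1.5  1.2] M [-0.1   0.   -0.04] z [-0.0004 -0.0009] op 0.0113
```

play_rows([
  [0,[0.008,0.1,0.004],[0,0,0]],
  [0,[0,0.1,0],[0,0,0]],
  [0,[0,0.1,0],[0,0,0]],
  [0,[0,0.1,0],[0,0,0]],
  [0,[0,0,0],[0,0,0]],
])

```text
t: 29.05
tool_pos: [0.5041, -0.1016, 0.0681]
tool_rot: [3.139, -0.11, 0.0]
contact_force: [-1.1, -2.3, 1.8]
opening: 0.0112
grip_force: 28.6
```

play_rows([
  [0,[0,0.03,0],[0,0,0]],
  [0,[0,0.03,0],[0,0,0]],
  [0,[0,0,0],[0,0,0]],
  [0,[0,0,0],[0,0,0]],
])

```text
t: 29.55
tool_pos: [0.5039, -0.1039, 0.0681]
tool_rot: [3.14, -0.109, -0.0]
contact_force: [-0.1, 0.5, 2.0]
opening: 0.0113
grip_force: 28.6
```

```bash
python3 -c "
from h import *
st()"
```

```text
t 29.55 trayxyz(mm) [-21.6 -64.6  68.1] yaw -3.98 Ftray [-0.1  0.5  2. ] M [ 0.05 -0.05  0.01] z [-0.     -0.0002] op 0.0113
```

play_rows([
  [0,[0,0.03,0],[0,0,0]],
  [0,[0,0.02,0],[0,0,0]],
  [0,[0,0,0],[0,0,0]],
  [0,[0,0,0],[0,0,0]],
])

```text
t: 30.05
tool_pos: [0.5037, -0.1064, 0.0681]
tool_rot: [3.14, -0.109, 0.0]
contact_force: [1.1, 0.4, 2.6]
opening: 0.0117
grip_force: 28.7
```

```bash
python3 -c "
from h import *
st()"
```

```text
t 30.05 trayxyz(mm) [-21.6 -67.2  68.1] yaw -3.99 Ftray [1.1 0.5 2.6] M [ 0.08 -0.02  0.03] z [ 0.0001 -0.0001] op 0.0117
```

play_rows([
  [0,[0,0.02,0],[0,0,0]],
  [0,[0,0.01,0],[0,0,0]],
  [0,[0,0,0],[0,0,0]],
  [0,[0,0,0],[0,0,0]],
])

```text
t: 30.55
tool_pos: [0.5038, -0.1066, 0.0682]
tool_rot: [-3.137, 0.11, -0.0]
contact_force: [0.6, 6.8, 4.5]
opening: 0.0112
grip_force: 28.9
```

```bash
python3 -c "
from h import *
st()"
```

```text
t 30.55 trayxyz(mm) [-21.5 -67.4  68.2] yaw -4.0 Ftray [0.2 6.8 4.5] M [ 0.99 -0.18 -0.07] z [0.0004 0.0028] op 0.0112
```

play_rows([
  [0,[0,-0.02,-0.005],[0,0,0]],
  [0,[0,0,0],[0,0,0]],
  [0,[0,0,0],[0,0,0]],
])

```text
t: 30.92
tool_pos: [0.5037, -0.1065, 0.0681]
tool_rot: [-3.139, 0.109, 0.0]
contact_force: [2.4, 3.8, 1.5]
opening: 0.0112
grip_force: 28.5
```

```bash
python3 -c "
from h import *
st()"
```

```text
t 30.93 trayxyz(mm) [-21.6 -67.3  68.1] yaw -3.99 Ftray [2.1 3.9 1.5] M [ 0.79 -0.35  0.04] z [-0.      0.0008] op 0.0112
```

play_rows([
  [0,[0,-0.006,0],[0,0,0]],
  [0.5,[0,0,0],[0,0,0]],
  [0.5,[0,0,0],[0,0,0]],
  [0.5,[0,0,0],[0,0,0]],
  [0.5,[0,0,-0.5],[0,0,0]],
  [0.5,[0,0,-0.8],[0,0,0]],
  [0.5,[0,0,-0.8],[0,0,0]],
  [0.5,[0,0,0],[0,0,0]],
])

```text
t: 31.92
tool_pos: [0.506, -0.1076, 0.1777]
tool_rot: [3.137, -0.109, 0.012]
contact_force: [-0.7, -0.5, 0.0]
opening: 0.0427
grip_force: 0.0
```

play_rows([
  [0.5,[-0.3,0.8,-0.2],[0,0,0]],
  [0.5,[-0.3,0.8,-0.2],[0,0,0]],
  [0.5,[-0.3,0.8,-0.2],[0,0,0]],
  [0.5,[-0.3,0.8,0],[0,0,0]],
  [0.5,[-0.3,0.8,0],[0,0,0]],
  [0.5,[-0.3,0.8,0],[0,0,0]],
  [0.5,[0,0,0],[0,0,0]],
])

```text
t: 32.8
tool_pos: [0.3956, -0.3412, 0.2017]
tool_rot: [-3.138, 0.116, 0.003]
contact_force: [0.2, 0.1, -0.1]
opening: 0.0428
grip_force: 0.0
```

```bash
python3 -c "
from h import *
st(); grab('top','top4.png');grab('side','side4.png')
a=cv2.imread('pics/top4.png')[208:296,244:410];b=cv2.imread('pics/side4.png')[200:315,285:385]
c=np.zeros((590,790,3),np.uint8);a=cv2.resize(a,(453,240),interpolation=cv2.INTER_CUBIC);b=cv2.resize(b,(337,388),interpolation=cv2.INTER_CUBIC)
c[:240,:453]=a;c[:388,453:]=b;cv2.imwrite('pics/c4.png',c[:400])"
```

```text
t 32.8 trayxyz(mm) [-112.9 -309.   201.7] yaw -4.22 Ftray [ 0.2  0.1 -0.1] M [ 0.02 -0.04  0.01] z [-0.002   0.0015] op 0.0428
```

View pics/c4.png

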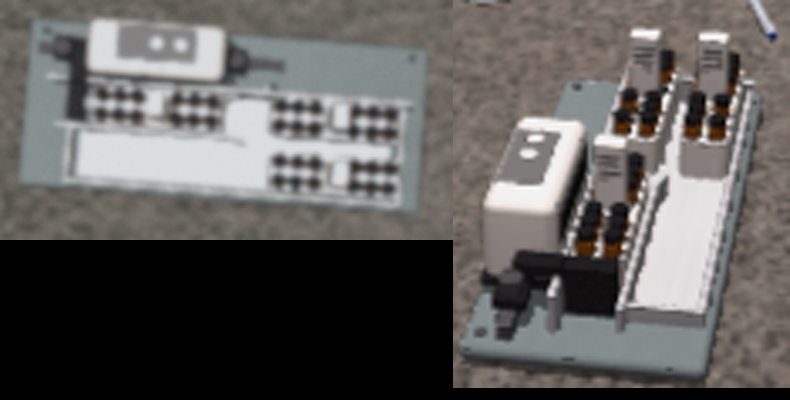

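The final view shows the lane rack in the station (tab at about (157, 105)), rack_right at the rear wall (340, 118) and rack_left at the front right against the wall (340, 175). The gripper is clear, so I'm handing in.

```bash
python3 -c "
from station import ctrl
print(ctrl.finish_job())"
```

```text
the job is handed in; nothing more can be done
None
```

The queue is moved on by one place and the job is handed in: the lane rack is caught in the read station, rack_right is in the waiting place against the rear wall, and rack_left is against the right-hand wall; the highest push I measured was about 8 N, but upward readings of 2–3 N suggest the lane rack (by up to about 1 mm) and possibly rack_right were lifted slightly for moments while sliding.

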